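# Make up two sets of culture plates in their incubation carriers

### The job

Make up the two sets of culture plates for the incubators, each stacked lid up between the posts of its carrier with the most selective medium lowest: in the blue carrier pink at the bottom, brown on it and red on top; in the orange carrier green at the bottom and yellow on it. Every plate must lie flat on the one below, released. Leave the carriers standing where they are, and do not disturb the timer, the bottle or the box of tubes.

Things in the scene. Friction and masses are not known exactly. Their poses are not given: they have to be found in the camera images.
- plate_red: Closed 60 mm culture plate (Petri dish) with bright red agar that shows through its clear flat lid. Round, 60 mm across the lid, 15 mm high in all; the lid's side runs from 3 to 15 mm above the underside, below it a 55 mm foot. About 30 g, loose, lid up on the bench. Origin: centre of the underside, z up through the lid; yaw means nothing.
- plate_brown: Closed 60 mm culture plate (Petri dish) with chocolate brown agar that shows through its clear flat lid. Round, 60 mm across the lid, 15 mm high in all; the lid's side runs from 3 to 15 mm above the underside, below it a 55 mm foot. About 30 g, loose, lid up on the bench. Origin: centre of the underside, z up through the lid; yaw means nothing.
- plate_pink: Closed 60 mm culture plate (Petri dish) with pink agar that shows through its clear flat lid. Round, 60 mm across the lid, 15 mm high in all; the lid's side runs from 3 to 15 mm above the underside, below it a 55 mm foot. About 30 g, loose, lid up on the bench. Origin: centre of the underside, z up through the lid; yaw means nothing.
- plate_yellow: Closed 60 mm culture plate (Petri dish) with yellow agar that shows through its clear flat lid. Round, 60 mm across the lid, 15 mm high in all; the lid's side runs from 3 to 15 mm above the underside, below it a 55 mm foot. About 30 g, loose, lid up on the bench. Origin: centre of the underside, z up through the lid; yaw means nothing.
- plate_green: Closed 60 mm culture plate (Petri dish) with dark green agar that shows through its clear flat lid. Round, 60 mm across the lid, 15 mm high in all; the lid's side runs from 3 to 15 mm above the underside, below it a 55 mm foot. About 30 g, loose, lid up on the bench. Origin: centre of the underside, z up through the lid; yaw means nothing.
- carrier_blue: Loose 0.6 kg carrier: blue base plate 104 (x) by 84 mm (y), its top, where the lowest plate lies, 8 mm above the bench. Four 5 mm posts at x +/-31, y +/-26 mm, 58 mm tall; a plate fits down between them with 8 mm to spare all round. Fingers closing along its y axis pass between the posts, others strike them. Yaw within 0.6 rad of 0. Origin: centre, at bench height, z up.
- carrier_orange: Loose 0.6 kg carrier: orange base plate 104 (x) by 84 mm (y), its top, where the lowest plate lies, 8 mm above the bench. Four 5 mm posts at x +/-31, y +/-26 mm, 58 mm tall; a plate fits down between them with 8 mm to spare all round. Fingers closing along its y axis pass between the posts, others strike them. Yaw within 0.6 rad of 0. Origin: centre, at bench height, z up.
- timer: White bench timer with a grey display, 66 x 72 mm, 24 mm high, lying on the bench; bystander. Origin: centre of the underside.
- bottle: Small amber reagent bottle with black cap, 42 mm across, 85 mm high, standing on the bench beyond the work; bystander. Origin: centre of the underside.
- tube_box: Off-white square sample box full of capped tubes, 76 x 76 mm, 42 mm high, on the bench beyond the work; bystander. Origin: centre of the underside.
There are look-alikes about, which are no part of the job. Of the things that look like the carrier_orange, the middle-sized one is meant.

How it is judged (in metres and radians):
At the end, for the whole second after the job is handed in: Pink, brown, red upwards in the blue carrier, green, yellow in the orange: each plate within 13 mm of its carrier's centre line and 4 mm of its stack height (undersides 8, 23, 38 mm above the carrier's foot), lid up, level within 0.1 rad; carriers upright; all at rest (horizontal distance between each of plate_pink, plate_brown, plate_red and carrier_blue below 0.013 m and z of plate_pink in the frame of carrier_blue between 0.004 and 0.012 m and angle between each of plate_pink, plate_brown, plate_red, plate_green, plate_yellow's own z axis and vertical below 0.1 rad and linear speed of each of plate_pink, plate_brown, plate_red, carrier_blue, plate_green, plate_yellow, carrier_orange below 0.02 m/s and angular speed of each of plate_pink, plate_brown, plate_red, plate_green, plate_yellow below 0.3 rad/s and z of plate_brown in the frame of carrier_blue between 0.019 and 0.027 m and z of plate_red in the frame of carrier_blue between 0.034 and 0.042 m and angle between each of carrier_blue, carrier_orange's own z axis and vertical below 0.05 rad and horizontal distance between each of plate_green, plate_yellow and carrier_orange below 0.013 m and z of plate_green in the frame of carrier_orange between 0.004 and 0.012 m and z of plate_yellow in the frame of carrier_orange between 0.019 and 0.027 m); the robot touches nothing.
It fails at once if the blue carrier is shifted by more than 40 mm (distance of carrier_blue from where it was at the start of the episode above 0.04 m).
It fails at once if the orange carrier is shifted by more than 40 mm (distance of carrier_orange from where it was at the start of the episode above 0.04 m).
It fails at once if the timer is shifted by more than 30 mm (distance of timer from where it was at the start of the episode above 0.03 m).
It fails at once if the bottle is shifted by more than 30 mm (distance of bottle from where it was at the start of the episode above 0.03 m).
It fails at once if the box of tubes is shifted by more than 30 mm (distance of tube_box from where it was at the start of the episode above 0.03 m).
It also fails if it takes over 112 s, if anything falls off the work surface, if the arm or the gripper's body presses on something with over 40 N, if the wrist force passes 120 N, or if a joint passes its speed limit or range.

### The arm

A 6-joint arm with a two-finger parallel gripper is mounted at the origin on the work surface. World frame = base frame: x ahead of the robot, y to its left, z up, the work surface at z = 0. Lengths are in mm, angles in rad, forces in N, time in s.
With the tool pointing down it reaches from about 300 to 775 mm from the base axis. Payload 14.6 kg.
Tool frame: the origin (TCP) lies at the very end of the fingers, on their centre line; the grasp point (between the pads) lies 19 mm behind it (arm.grip_depth is the z of the grasp point in the tool frame, in mm); z points along the fingers, y is the line along which they close (so a half turn about z gives the same grasp; the last joint's range is limited). The gripper opens to 94 mm and grips with 3 to 60 N. Pads are 16 mm wide; open, the fingers measure 119 mm over their backs; the gripper's body (75 mm by 177 mm) begins 78 mm behind the grasp point.
Start: joints at [1.12, 0.3, 1.521, -0, 1.321, -0.067], TCP at [205.942, 509.977, 205.446] pointing down, gripper open.
Joint ranges: [-3.03, 3.03], [-0.79, 2.21], [0.23, 2.52], [-1.04, 4.18], [0, 3.07], [-2.55, 2.55]. Speed limits (rad/s): [2.22, 2.22, 2.57, 3.14, 3.14, 3.14].

### API

Orientations are given as a unit quaternion [w, x, y, z].
In Python, from plant import sensors, optics, arm gives the robot as it stands.
- The arm moves only by the tool play_rows, never from a script. Its argument "rows" is a list of rows, each a list of 3 entries, a list of its own where there are three numbers: the shift along the tool's x, y, z in m, then the turn about the tool's z in degrees, then the opening, from 0 (shut) to 1 (fully open). In form: [[[dx, dy, dz], turn, hand], ...]. A call has 1 to 8 rows; each row shifts and turns the commanded pose from where the row before left it, along the tool's axes as they then stand; what a row does not reach is not made up. A row lasts 1/12 s, in which the tool goes at most 41.7 mm and 7.16 degrees, less where a joint would pass 70% of its speed; a pose out of reach is approached as far as the arm can. A call is refused whole if a number of a shift passes 0.0417 or a number of a turn 7.16, either way. A call with a gripper value outside its range is refused whole. The fingers move at their own pace and stop on an object; the grip force is fixed at half the most. Time passes only in rows, so rows that do not move let the fingers close. It gives the time, the measured TCP pose, the force, the opening and the grip force at its end, in the units of the state.
- sensors.get_obs(): the state, without advancing time (a new reading comes with each control period).
- optics.read_camera(name): name is "side" or "top" or "wrist"; returns (picture, depth): 480x640x3 uint8, red, green, blue; 480x640 float32, mm along the optical axis (not along the pixel's ray), 0 where there is no reading.
- optics.get_calibration(name): a dict with "mtx" (3x3 intrinsics, pixels), "extrinsics" (4x4, takes a point from world to camera coordinates). Camera axes: x right, y down, z forward; pixel columns grow to the right and rows downward; lengths in mm; the calibration is good to about 2 mm. A picture is of the moment at which its call begins: read the wrist's pose just before it. get_calibration takes no time and is no camera call; for the wrist camera it gives the pose at the moment of the call.
- arm.sign_off(): hands the job in; it is judged then, once.
The state is a dict: "clock": time; "joint_positions": joint angles; "qd": joint speeds; "tau": joint torques, N m; "ee_pos": TCP position; "eef_rot": TCP orientation; "wrist_force": force on the tool from outside, world axes, zero at the start; "torque": the same for the moment, N m; "width": opening from 0.0 (shut) to 1.0 (fully open); "grasp_force": force on a finger pad.
Only numpy, scipy, OpenCV 4.12 (cv2) and the standard library are available. Lean on these libraries where they do the work, as an engineer would, in place of code of your own. Each camera call takes 0.05 s, during which the arm holds its last target. There are 200 camera calls.

## Working session

There is one attempt and no reset: what is moved stays moved. The work goes in short steps, Python scripts to look and compute and a tool call to move; the robot and the scene stay as the last step left them, time stands still between calls to the robot, and variables do not carry over. Pictures are saved under pics/ and viewed, at most 14 in all, crops included, and the job is handed in when it is done.

Besides the shell and the picture viewer there is one more tool, called after "Call:" by a JSON object that holds its "fn" and its "kwargs". play_rows: Moves the arm, as the interface text tells. Its arguments: {"type":"object","properties":{"rows":{"type":"array"}},"required":["rows"]}

```bash
mkdir -p pics
cat > h.py <<'E'
import numpy as np, cv2, sys
from plant import sensors, optics, arm
def snap(n,f):
    im,d=optics.read_camera(n); c=optics.get_calibration(n)
    cv2.imwrite(f'pics/{f}.png',im[:,:,::-1]); np.savez(f'pics/{f}.npz',im=im,d=d,K=c['mtx'],E=c['extrinsics']); return im,d,c
def ray(f,u,v):
    z=np.load(f'pics/{f}.npz');E=np.array(z['E']);R=E[:3,:3];t=E[:3,3]
    return -R.T@t, R.T@np.linalg.inv(z['K'])@np.array([u,v,1.])
def atz(f,u,v,zz):
    o,r=ray(f,u,v); return o+r*(zz-o[2])/r[2]
def dep(f,u,v,k=2):
    z=np.load(f'pics/{f}.npz');d=z['d'][int(v)-k:int(v)+k+1,int(u)-k:int(u)+k+1];d=d[d>0]
    if len(d)==0:return None
    o,r=ray(f,u,v); return o+r*np.median(d)
def two(f1,p1,f2,p2):
    o1,r1=ray(f1,*p1);o2,r2=ray(f2,*p2)
    s=np.linalg.lstsq(np.c_[r1,-r2],o2-o1,rcond=None)[0];a=o1+r1*s[0];b=o2+r2*s[1]
    return (a+b)/2,np.linalg.norm(a-b)
E
python3 - <<'E'
from h import *
for n in('top','side','wrist'): 
    im,d,c=snap(n,n+'0'); print(n,np.round(c['extrinsics'],3).tolist(),np.round(c['mtx'],1).tolist())
print(sensors.get_obs())
print(arm.grip_depth)
E
```

```text
top [[0.025, -0.999, -0.021, 10.608], [-0.989, -0.022, -0.144, 483.253], [0.144, 0.024, -0.989, 1220.27], [0.0, 0.0, 0.0, 1.0]] [[515.0, 0.0, 324.5], [0.0, 515.0, 237.9], [0.0, 0.0, 1.0]]
side [[0.944, -0.329, -0.002, -455.149], [-0.256, -0.73, -0.633, 144.168], [0.207, 0.599, -0.774, 1091.159], [0.0, 0.0, 0.0, 1.0]] [[580.6, 0.0, 302.8], [0.0, 580.6, 238.0], [0.0, 0.0, 1.0]]
wrist [[0.374, 0.927, -0.001, -549.339], [0.899, -0.363, 0.247, -25.577], [0.229, -0.094, -0.969, 390.239], [0.0, 0.0, 0.0, 1.0]] [[431.3, 0.0, 320.7], [0.0, 431.3, 231.4], [0.0, 0.0, 1.0]]
{'clock': 0.15, 'joint_positions': array([ 1.12040207e+00,  3.00333920e-01,  1.52138401e+00, -8.63338973e-06,
        1.32068776e+00, -6.66053156e-02]), 'qd': array([ 0.00032456, -0.00165628, -0.00361677, -0.00127308,  0.00049141,
       -0.00056686]), 'tau': array([-1.82888721e-04, -5.31963551e+01, -3.52819777e+01,  7.07349228e-02,
        2.36219494e-02,  2.07882215e-05]), 'ee_pos': array([205.8712665 , 509.82804142, 205.04494725]), 'eef_rot': array([-9.98755017e-05,  1.90717868e-01,  9.81644808e-01, -3.94080731e-04]), 'wrist_force': array([1.03209958, 0.084083  , 0.02638738]), 'torque': array([ 0.0005735 ,  0.05211934, -0.02287041]), 'grasp_force': 0.0, 'width': 0.997488468989542}
-18.8
```

View pics/top0.png

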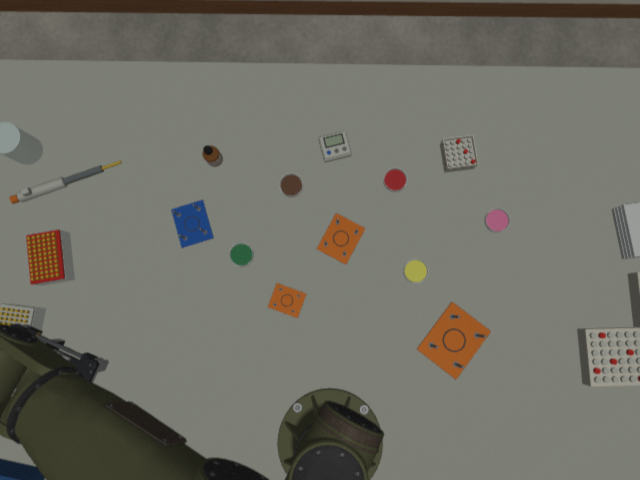

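View pics/side0.png

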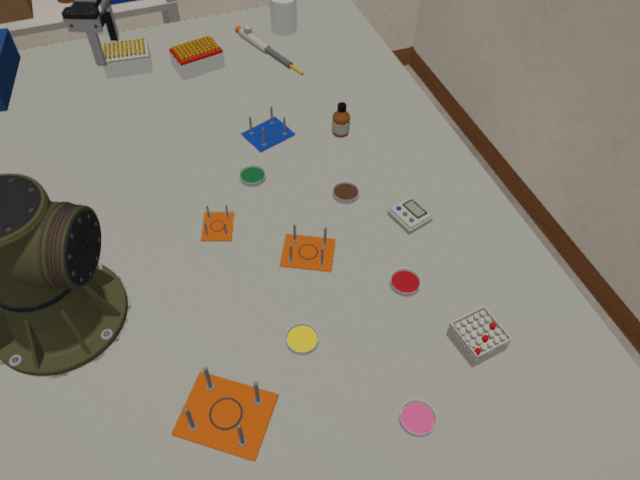

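Top view: brown (291,185), red (395,180), pink (497,220), green (241,254) and yellow (415,271). The blue carrier is at (192,223).
There are three orange carriers: small (287,300), middle (341,238) and large (454,340), so the middle one is meant. The side view agrees: small (218,226), middle (308,252), large (226,413).

Run:
```python
from h import *
seeds={'red':((395,180),(405,283)),'brown':((291,185),(346,191)),'pink':((497,220),(418,418)),'yellow':((415,271),(302,339)),'green':((241,254),(253,175))}
def blob(f,s,tol):
    z=np.load(f'pics/{f}.npz');im=z['im'].copy();m=np.zeros((482,642),np.uint8)
    cv2.floodFill(im,m,s,0,(tol,)*3,(tol,)*3,cv2.FLOODFILL_FIXED_RANGE|cv2.FLOODFILL_MASK_ONLY|(255<<8))
    m=m[1:-1,1:-1];c=max(cv2.findContours(m,0,2)[0],key=cv2.contourArea);return m,c
for k,(a,b) in seeds.items():
    e=[]
    for f,s in(('top0',a),('side0',b)):
        m,c=blob(f,s,35);el=cv2.fitEllipse(c);e.append(el[0]);print(k,f,np.round(el[0],1),np.round(el[1],1),dep(f,*el[0]).round(1))
    p,g=two('top0',e[0],'side0',e[1]);print('  tri',p.round(1),round(g,1),'top@z13',atz('top0',*e[0],13).round(1),'side@z13',atz('side0',*e[1],13).round(1))
for k,a,b in(('blue',(200,240),(262,142)),('orange',(330,250),(295,258)),('or_small',(278,306),(210,235)),('or_big',(430,345),(200,420))):
    for f,s in(('top0',a),('side0',b)):
        m,c=blob(f,s,45);h=cv2.convexHull(c)[:,0]
        w=np.array([atz(f,*p,8)[:2] for p in h],np.float32);r=cv2.minAreaRect(w);print(k,f,np.round(r[0],1),np.round(r[1],1),round(r[2],1),'z',dep(f,*s).round(1))
t=np.load('pics/top0.npz')['im']
A=cv2.resize(t[190:260,155:235],None,fx=5,fy=5,interpolation=2);B=cv2.resize(t[200:270,300:380],None,fx=5,fy=5,interpolation=2)
cv2.imwrite('pics/crop.png',np.hstack([A,B])[:,:,::-1])
```

```text
red top0 [394.8 179.3] [20.2 20.7] [ 638.6 -150.2   13.7]
red side0 [404.9 281.3] [19.8 27.4] [ 637.7 -152.3   13.5]
  tri [ 639.3 -150.5   10.4] 0.5 top@z13 [ 638.8 -150.3   13. ] side@z13 [ 637.9 -152.    13. ]
brown top0 [290.8 184.6] [20.4 20.6] [619.7 111.1  14.1]
brown side0 [345.4 191.2] [15.3 23.4] [619.  109.2  13.7]
  tri [620.2 111.4  11.2] 0.3 top@z13 [620.  111.2  13. ] side@z13 [619.3 109.8  13. ]
pink top0 [496.7 219.9] [20.9 22.9] [ 540.4 -402.4   13.7]
pink side0 [417.3 417.8] [30.3 34.8] [ 538.6 -405.9   14.1]
  tri [ 541.  -404.     8.2] 0.9 top@z13 [ 540.5 -402.7   13. ] side@z13 [ 538.9 -405.5   13. ]
yellow top0 [415.3 270.7] [21.7 22.4] [ 409.7 -201.3   15.3]
yellow side0 [301.8 338. ] [25.4 30.1] [ 408.9 -204.5   14.8]
  tri [ 409.9 -202.    10.2] 0.4 top@z13 [ 409.9 -201.6   13. ] side@z13 [ 409.2 -203.5   13. ]
green top0 [241.  254.1] [20.4 21.4] [440.7 228.5  14. ]
green side0 [252.2 174.6] [13.8 22.7] [440.4 227.1  13.4]
  tri [440.8 229.   11.5] 0.2 top@z13 [440.8 228.7  13. ] side@z13 [440.4 227.5  13. ]
blue top0 [516.3 357.3] [102.9  83.9] 18.8 z [474.7 334.8   6. ]
blue side0 [515.1 370.5] [113.2 114.7] 18.0 z [493.5 328.   10.5]
orange top0 [486.7 -16.7] [ 83.7 103.6] 63.1 z [456.8   8.4   6.9]
orange side0 [486.2 -18.7] [ 83.2 101.9] 63.1 z [457.1 -23.6   6.7]
or_small top0 [330.7 111.8] [79.3 63.4] 71.3 z [315.7 132.8   5.1]
or_small side0 [330.4 109.7] [77.3 62. ] 71.2 z [310.   92.5   5.6]
or_big top0 [ 232.1 -244.9] [ 9.4 19.2] 1.5 z [ 232.1 -236.9   13.1]
or_big side0 [ 245.  -293.5] [116.2 144.1] 53.4 z [ 202.4 -291.    11.1]
```

View pics/crop.png

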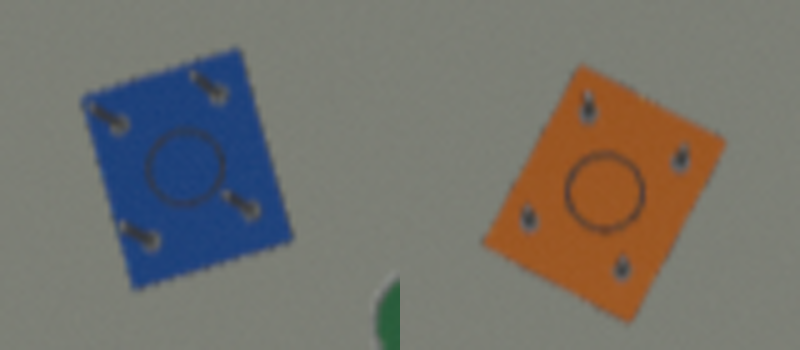

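The crop confirms the choice: the blue carrier's base spans about (82,50) to (293,290) in the crop with yaw about +18°. The middle orange carrier measures 104 × 84 mm at yaw about −27°, while the small one is 79 mm and the large one about 145 mm. I'll go to pink first.

Call:
{"fn": "play_rows", "kwargs": {"rows": [[[-0.0271,-0.03,0.003],0,1],[[-0.0271,-0.03,0.003],0,1],[[-0.0271,-0.03,0.003],0,1],[[-0.0271,-0.03,0.003],0,1],[[-0.0271,-0.03,0.003],0,1],[[-0.0271,-0.03,0.003],0,1],[[-0.0271,-0.03,0.003],0,1],[[-0.0271,-0.03,0.003],0,1]]}}

```text
clock: 0.82
ee_pos: [317.1, 204.5, 181.3]
eef_rot: [0.0, 0.19, 0.982, 0.0]
wrist_force: [1.1, -0.5, -0.1]
width: 1.001
grasp_force: 0.0
```

Call:
{"fn": "play_rows", "kwargs": {"rows": [[[-0.0271,-0.03,0.003],0,1],[[-0.0271,-0.03,0.003],0,1],[[-0.0271,-0.03,0.003],0,1],[[-0.0271,-0.03,0.003],0,1],[[-0.0271,-0.03,0.003],0,1],[[-0.0271,-0.03,0.003],0,1],[[-0.0271,-0.03,0.003],0,1],[[-0.0271,-0.03,0.003],0,1]]}}

```text
clock: 1.48
ee_pos: [428.4, -99.7, 157.3]
eef_rot: [0.0, 0.191, 0.982, 0.0]
wrist_force: [1.3, 1.6, 0.5]
width: 0.999
grasp_force: 0.0
```

Call:
{"fn": "play_rows", "kwargs": {"rows": [[[-0.0271,-0.03,0.003],0,1],[[-0.0271,-0.03,0.003],0,1],[[-0.0271,-0.03,0.003],0,1],[[-0.0271,-0.03,0.003],0,1],[[-0.0271,-0.03,0.003],0,1],[[-0.0271,-0.03,0.003],0,1],[[-0.0271,-0.03,0.003],0,1],[[0,0,0],0,1]]}}

```text
clock: 2.15
ee_pos: [525.6, -368.3, 133.7]
eef_rot: [-0.001, 0.192, 0.981, 0.0]
wrist_force: [-0.3, 1.0, -1.4]
width: 0.997
grasp_force: 0.0
```

```bash
cat >> h.py <<'E'
from scipy.spatial.transform import Rotation as Ro
def go(x,y,z,yaw=None):
    o=sensors.get_obs();R=Ro.from_quat(np.roll(o['eef_rot'],-1));a=np.degrees(np.arctan2(*R.as_matrix()[1::-1,1]))
    d=R.inv().apply(np.array([x,y,z])-o['ee_pos']);n=np.ceil(np.linalg.norm(d)/40)
    print('t',o['clock'],'at',o['ee_pos'].round(1),'ang',a.round(2),'w',o['width'].round(3),'F',o['grasp_force'],'\n tool d',d.round(1),'rows',n,'each',(d/n).round(2), 'turn',None if yaw is None else round((a-yaw+90)%180-90,2))
def after(x,y,z,yaw,x0=None,y0=None,z0=None):
    "deltas from (x0..) to (x..) in a tool with y at angle yaw, pointing down"
    a=np.radians(yaw);ty=np.array([np.cos(a),np.sin(a),0]);tz=np.array([0,0,-1.]);tx=np.cross(ty,tz)
    d=np.array([x-x0,y-y0,z-z0]);d=np.array([d@tx,d@ty,d@tz]);n=np.ceil(np.linalg.norm(d)/40);print(' after: tool d',d.round(1),'rows',n,'each',(d/n).round(2))
E
python3 - <<'E'
from h import *
go(540,-404,2)
z=snap('wrist','w1')
im=z[0]
for n,f in (('wrist','w1'),):
    hsv=cv2.cvtColor(im,cv2.COLOR_RGB2HSV);m=cv2.inRange(hsv,(150,60,100),(176,255,255));c=max(cv2.findContours(m,0,2)[0],key=cv2.contourArea);e=cv2.fitEllipse(c);print(e,dep(f,*e[0]),atz(f,*e[0],11.0),two('top0',(496.7,219.9),f,e[0]))
E
```

```text
Traceback (most recent call last):
  File "h.py", line 23, in go
    print('t',o['clock'],'at',o['ee_pos'].round(1),'ang',a.round(2),'w',o['width'].round(3),'F',o['grasp_force'],'\n tool d',d.round(1),'rows',n,'each',(d/n).round(2), 'turn',None if yaw is None else round((a-yaw+90)%180-90,2))
                                                                        ^^^^^^^^^^^^^^^^
AttributeError: 'float' object has no attribute 'round'
```

```bash
sed -i "s/o\['width'\].round(3)/round(float(o['width']),3)/" h.py
python3 - <<'E'
from h import *
go(540,-404,3)
z=snap('wrist','w1')
im=z[0]
for n,f in (('wrist','w1'),):
    hsv=cv2.cvtColor(im,cv2.COLOR_RGB2HSV);m=cv2.inRange(hsv,(150,60,100),(176,255,255));c=max(cv2.findContours(m,0,2)[0],key=cv2.contourArea);e=cv2.fitEllipse(c);print(e,dep(f,*e[0]),atz(f,*e[0],11.0),two('top0',(496.7,219.9),f,e[0]))
E
```

```text
t 2.15 at [ 525.6 -368.3  133.7] ang 67.81 w 0.997 F 0.0 
 tool d [-27.1 -27.6 130.7] rows 4.0 each [-6.79 -6.91 32.67] turn None
((284.5374450683594, 258.5545959472656), (70.17975616455078, 73.52616119384766), 99.57344818115234) [ 537.7099695  -399.17347773   15.0393693 ] [ 538.77660387 -399.98889403   11.        ] (array([ 537.57461054, -398.96514583,   21.17046143]), np.float64(3.4275021674585413))
```

View pics/w1.png

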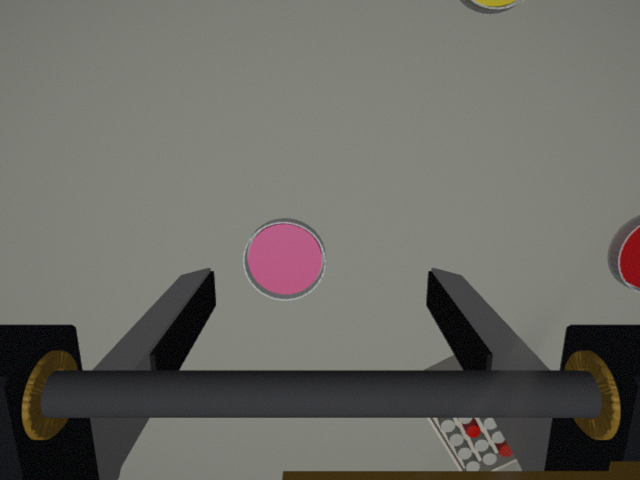

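Pink is at (284,259), with the pads at (200,320) and (440,320). I'll centre on it and go down partway.

Call:
{"fn": "play_rows", "kwargs": {"rows": [[[-0.0065,-0.0065,0.02],0,1],[[-0.0065,-0.0065,0.02],0,1],[[-0.0065,-0.0065,0.02],0,1],[[-0.0065,-0.0065,0.02],0,1],[[0,0,0],0,1],[[0,0,0],0,1]]}}

```text
clock: 2.7
ee_pos: [539.5, -396.1, 56.1]
eef_rot: [-0.001, 0.191, 0.982, 0.0]
wrist_force: [-0.4, 0.1, 0.9]
width: 1.0
grasp_force: 0.0
```

Run:
```python
from h import *
go(539.5,-402,3)
snap('wrist','w2');im=cv2.imread('pics/w2.png')
hsv=cv2.cvtColor(im,cv2.COLOR_BGR2HSV);m=cv2.inRange(hsv,(150,60,100),(176,255,255));c=max(cv2.findContours(m,0,2)[0],key=cv2.contourArea);e=cv2.fitEllipse(c);print(e,atz('w2',*e[0],11.0),dep('w2',*e[0]));go(539.5,-402,3)
```

```text
t 2.7 at [ 539.5 -396.1   56.1] ang 68.02 w 1.0 F 0.0 
 tool d [-2.3 -5.5 53.1] rows 2.0 each [-1.14 -2.77 26.56] turn None
((309.2793273925781, 260.61138916015625), (94.83433532714844, 98.48513793945312), 92.6012954711914) [ 539.77939728 -403.27663592   11.        ] [ 538.30020117 -402.52876831   16.01854217]
t 2.75 at [ 540.  -396.3   57.5] ang 68.04 w 1.004 F 0.0 
 tool d [-1.6 -5.5 54.5] rows 2.0 each [-0.8  -2.73 27.23] turn None
```

Call:
{"fn": "play_rows", "kwargs": {"rows": [[[-0.001,-0.003,0.018],0,1],[[-0.001,-0.003,0.018],0,1],[[0,0,0.012],0,1],[[0,0,0.005],0,1],[[0,0,0],0,1],[[0,0,0],0,0],[[0,0,0],0,0],[[0,0,0],0,0]]}}

```text
clock: 3.42
ee_pos: [540.0, -403.6, 4.7]
eef_rot: [0.001, 0.191, 0.982, -0.0]
wrist_force: [-0.7, -1.0, -0.5]
width: 0.823
grasp_force: 0.0
```

Call:
{"fn": "play_rows", "kwargs": {"rows": [[[0,0,0],0,0],[[0,0,0],0,0],[[0,0,0],0,0],[[0,0,0],0,0]]}}

```text
clock: 3.75
ee_pos: [539.6, -403.4, 3.8]
eef_rot: [0.0, 0.191, 0.982, -0.0]
wrist_force: [-0.9, 0.5, 3.4]
width: 0.631
grasp_force: 30.0
```

Pink is gripped. I'll lift it and carry it to the blue carrier.

Call:
{"fn": "play_rows", "kwargs": {"rows": [[[0,0,-0.015],0,0],[[0,0,-0.03],0,0],[[0,0,-0.04],0,0],[[0,0,-0.04],0,0],[[0.008,0.018,0],0,0],[[0.0154,0.0348,0],0,0],[[0.0154,0.0348,0],0,0],[[0.0154,0.0348,0],0,0]]}}

```text
clock: 4.42
ee_pos: [534.6, -268.3, 129.6]
eef_rot: [0.0, 0.191, 0.982, -0.0]
wrist_force: [1.0, -0.1, 0.5]
width: 0.631
grasp_force: 30.0
```

Call:
{"fn": "play_rows", "kwargs": {"rows": [[[0.0154,0.0348,0],0,0],[[0.0154,0.0348,0],0,0],[[0.0154,0.0348,0],0,0],[[0.0154,0.0348,0],0,0],[[0.0154,0.0348,0],0,0],[[0.0154,0.0348,0],0,0],[[0.0154,0.0348,0],0,0],[[0.0154,0.0348,0],0,0]]}}

```text
clock: 5.08
ee_pos: [524.8, 36.5, 129.7]
eef_rot: [0.001, 0.191, 0.982, 0.0]
wrist_force: [1.1, -0.3, -0.2]
width: 0.632
grasp_force: 30.0
```

Call:
{"fn": "play_rows", "kwargs": {"rows": [[[0.0154,0.0348,0],0,0],[[0.0154,0.0348,0],0,0],[[0.0154,0.0348,0],0,0],[[0.0154,0.0348,0],0,0],[[0.0154,0.0348,0],0,0],[[0.0154,0.0348,0],0,0],[[0.0154,0.0348,0],0,0],[[0.0154,0.0348,0],0,0]]}}

```text
clock: 5.75
ee_pos: [514.7, 340.9, 129.7]
eef_rot: [0.0, 0.191, 0.982, 0.0]
wrist_force: [0.5, -0.5, -0.2]
width: 0.632
grasp_force: 30.0
```

Call:
{"fn": "play_rows", "kwargs": {"rows": [[[0.008,0.018,0],-6.5,0],[[0,0,0],-6.5,0],[[0,0,0],-7,0],[[0,0,0],-7,0],[[0,0,0],-6.5,0],[[0,0,0],-6.5,0],[[0,0,0],0,0]]}}

```text
clock: 6.33
ee_pos: [514.5, 358.7, 129.5]
eef_rot: [0.0, -0.159, 0.987, 0.0]
wrist_force: [0.8, 0.9, -0.1]
width: 0.624
grasp_force: 30.0
```

Run:
```python
from h import *
snap('wrist','w3');go(516,357.5,124,108)
```

```text
t 6.3833 at [514.5 358.7 129.4] ang 107.91 w 0.628 F 29.99901294708252 
 tool d [-1.1 -1.6  5.4] rows 1.0 each [-1.08 -1.6   5.37] turn -0.09
```

View pics/w3.png

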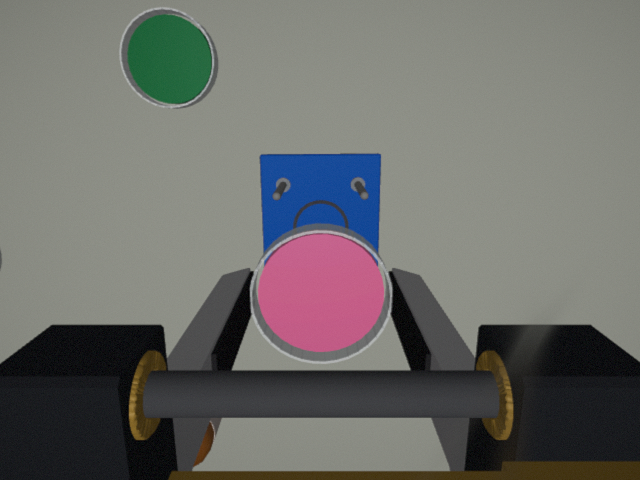

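The picture shows the carrier base square to the tool: front corners at (261,155) and (380,153), post feet at (284,184) and (358,184), pink plate at (320,292).

Run:
```python
from h import *
a=atz('w3',261,155,8)[:2];b=atz('w3',380,153.5,8)[:2];p=atz('w3',284,184.5,8)[:2];q=atz('w3',358,184.5,8)[:2]
for u,v,off in((a,b,52),(p,q,31)):
    d=v-u;L=np.linalg.norm(d);d/=L;n=np.array([-d[1],d[0]]);n*=np.sign(n[0]);print('width',L.round(1),'yaw',np.degrees(np.arctan2(n[1],n[0])).round(1),'centre',((u+v)/2+n*off).round(1))
print(dep('w3',300,170),dep('w3',320,215))
```

```text
width 81.7 yaw 18.6 centre [516.4 359.7]
width 51.7 yaw 17.9 centre [516.4 359.4]
[481.8153842  332.92765927   7.33353188] [507.84833195 355.92732624   7.84005706]
```

Call:
{"fn": "play_rows", "kwargs": {"rows": [[[-0.0017,0,0.025],0,0],[[0,0,0.03],0,0],[[0,0,0.03],0,0],[[0,0,0.02],0,0],[[0,0,0.009],0,0],[[0,0,0.003],0,0],[[0,0,0],0,0],[[0,0,0],0,0]]}}

```text
clock: 7.05
ee_pos: [516.7, 359.6, 12.9]
eef_rot: [0.001, -0.156, 0.988, 0.0]
wrist_force: [-0.4, -0.9, -0.9]
width: 0.63
grasp_force: 30.0
```

Call:
{"fn": "play_rows", "kwargs": {"rows": [[[0,0,0],0,0.82],[[0,0,0],0,0.82],[[0,0,0],0,0.82],[[0,0,0],0,0.82],[[0,0,0],0,0.82]]}}

```text
clock: 7.47
ee_pos: [516.1, 359.2, 11.7]
eef_rot: [0.0, -0.156, 0.988, 0.0]
wrist_force: [0.4, -1.2, -0.6]
width: 0.816
grasp_force: 0.0
```

Call:
{"fn": "play_rows", "kwargs": {"rows": [[[0,0,-0.02],0,0.82],[[0,0,-0.03],0,0.82],[[0,0,-0.035],0,0.82],[[0,0,-0.035],0,1],[[-0.0016,-0.019,0],0,1],[[-0.0032,-0.0383,0],0,1],[[-0.0032,-0.0383,0],0,1],[[-0.0032,-0.0383,0],0,1]]}}

```text
clock: 8.13
ee_pos: [568.3, 234.1, 131.8]
eef_rot: [0.0, -0.157, 0.988, 0.0]
wrist_force: [0.7, -0.6, 0.3]
width: 1.003
grasp_force: 0.0
```

Call:
{"fn": "play_rows", "kwargs": {"rows": [[[-0.0032,-0.0383,0],0,1],[[-0.0032,-0.0383,0],0,1],[[-0.0032,-0.0383,0.02],0,1],[[-0.0016,-0.019,0.02],0,1],[[0,0,0],0,1],[[0,0,0],0,1]]}}

```text
clock: 8.63
ee_pos: [619.2, 112.1, 91.4]
eef_rot: [-0.001, -0.156, 0.988, 0.0]
wrist_force: [-0.1, 0.1, 1.0]
width: 0.999
grasp_force: 0.0
```

Run:
```python
from h import *
snap('wrist','w4');im=cv2.imread('pics/w4.png')
hsv=cv2.cvtColor(im,cv2.COLOR_BGR2HSV)
m=cv2.inRange(hsv,(0,60,25),(25,255,160));m[340:]=0
for c in sorted(cv2.findContours(m,0,2)[0],key=cv2.contourArea)[-3:]:
    if len(c)>5: e=cv2.fitEllipse(c);print(np.round(e[0]+e[1],1),atz('w4',*e[0],11.0).round(1),dep('w4',*e[0]).round(1),two('top0',(290.8,184.6),'w4',e[0]))
p=atz('w4',*e[0],11);go(p[0],p[1],3)
snap('top','t1');t=cv2.imread('pics/t1.png')[180:270,140:250];cv2.imwrite('pics/t1c.png',cv2.resize(t,None,fx=5,fy=5,interpolation=2))
```

```text
Traceback (most recent call last):
AttributeError: 'NoneType' object has no attribute 'round'
```

```bash
cat >> h.py <<'E'
def find(f,near,lo,hi,z=11.0):
    "ellipse centre of the colour blob whose place is nearest to near"
    m=cv2.inRange(cv2.cvtColor(np.load(f'pics/{f}.npz')['im'],cv2.COLOR_RGB2HSV),lo,hi);best=None
    for c in cv2.findContours(m,0,2)[0]:
        if cv2.contourArea(c)<300: continue
        e=cv2.fitEllipse(c);p=atz(f,*e[0],z);k=np.hypot(*(p[:2]-near))
        if best is None or k<best[0]: best=(k,e,p)
    print('off',round(best[0],1),np.round(best[1][0]+best[1][1],1),best[2].round(1),'depth pt',dep(f,*best[1][0]));return best[2]
E
python3 - <<'E'
from h import *
p=find('w4',np.array([620,111]),(0,60,25),(25,255,160));go(p[0],p[1],3)
snap('top','t1');t=cv2.imread('pics/t1.png')[180:270,140:250];cv2.imwrite('pics/t1c.png',cv2.resize(t,None,fx=5,fy=5,interpolation=2))
E
```

```text
off 2.1 [320.7 239.3  83.5  85.2] [619.2 113.   11. ] depth pt [617.96879695 112.55699217  15.76184962]
t 8.6833 at [619.5 113.2  92.5] ang 107.99 w 1.0 F 0.0 
 tool d [ 0.3 -0.1 89.5] rows 3.0 each [ 0.11 -0.04 29.83] turn None
```

View pics/t1c.png

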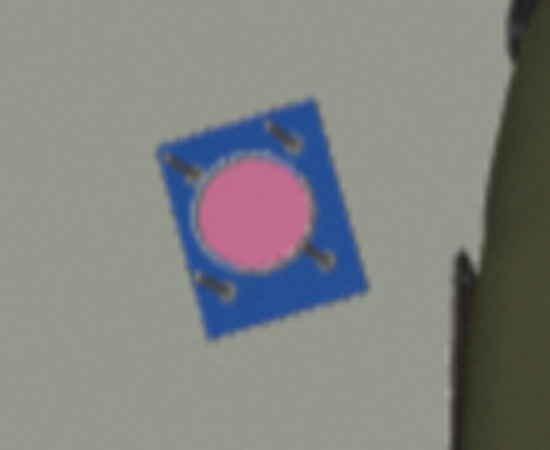

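In the crop, pink at (253,213) lies between the four posts of the blue carrier (post-foot centroid about (262,220)), and the rest of the offset is parallax. Now I'll grasp brown.

Call:
{"fn": "play_rows", "kwargs": {"rows": [[[0,0,0.025],0,1],[[0,0,0.03],0,1],[[0,0,0.02],0,1],[[0,0,0.01],0,1],[[0,0,0.0035],0,1],[[0,0,0],0,1],[[0,0,0],0,0],[[0,0,0],0,0]]}}

```text
clock: 9.4
ee_pos: [620.4, 113.2, 5.4]
eef_rot: [0.001, -0.157, 0.988, -0.0]
wrist_force: [0.0, 0.0, 0.0]
width: 0.893
grasp_force: 0.0
```

Call:
{"fn": "play_rows", "kwargs": {"rows": [[[0,0,0],0,0],[[0,0,0],0,0],[[0,0,0],0,0],[[0,0,0],0,0],[[0,0,0],0,0],[[0,0,0],0,0]]}}

```text
clock: 9.9
ee_pos: [619.7, 112.8, 4.1]
eef_rot: [0.0, -0.157, 0.988, -0.0]
wrist_force: [-0.7, 0.7, 4.8]
width: 0.629
grasp_force: 30.0
```

Call:
{"fn": "play_rows", "kwargs": {"rows": [[[0,0,-0.016],0,0],[[0,0,-0.03],0,0],[[0,0,-0.04],0,0],[[0,0,-0.04],0,0],[[0.0016,0.019,0],0,0],[[0.0032,0.038,0],0,0],[[0.0032,0.038,0],0,0],[[0.0032,0.038,0],0,0]]}}

```text
clock: 10.57
ee_pos: [567.0, 236.8, 129.7]
eef_rot: [0.0, -0.156, 0.988, 0.0]
wrist_force: [-0.6, -0.3, -0.4]
width: 0.627
grasp_force: 30.0
```

Call:
{"fn": "play_rows", "kwargs": {"rows": [[[0.0032,0.038,0],0,0],[[0.0032,0.038,0],0,0],[[0.0032,0.038,0],0,0],[[0.0016,0.019,0],0,0],[[0,0,0],0,0],[[0,0,0],0,0]]}}

```text
clock: 11.07
ee_pos: [515.6, 359.3, 129.4]
eef_rot: [-0.0, -0.157, 0.988, -0.0]
wrist_force: [0.8, -1.2, -0.5]
width: 0.632
grasp_force: 30.0
```

Run:
```python
from h import *
go(516.3,359,27,108)
```

```text
t 11.0667 at [515.6 359.3 129.4] ang 108.11 w 0.632 F 30.000019669532776 
 tool d [ -0.6  -0.5 102.4] rows 3.0 each [-0.21 -0.18 34.13] turn 0.11
```

Call:
{"fn": "play_rows", "kwargs": {"rows": [[[-0.0005,-0.0005,0.025],0,0],[[0,0,0.03],0,0],[[0,0,0.025],0,0],[[0,0,0.015],0,0],[[0,0,0.0055],0,0],[[0,0,0.0015],0,0],[[0,0,0],0,0],[[0,0,0],0,0]]}}

```text
clock: 11.73
ee_pos: [517.4, 358.2, 28.7]
eef_rot: [0.001, -0.156, 0.988, 0.0]
wrist_force: [-1.0, -0.9, -0.4]
width: 0.631
grasp_force: 30.0
```

Call:
{"fn": "play_rows", "kwargs": {"rows": [[[0,0,0],0,0.82],[[0,0,0],0,0.82],[[0,0,0],0,0.82],[[0,0,0],0,0.82],[[0,0,0],0,0.82]]}}

```text
clock: 12.15
ee_pos: [516.7, 358.6, 27.9]
eef_rot: [0.0, -0.157, 0.988, 0.0]
wrist_force: [0.2, -0.1, -0.1]
width: 0.822
grasp_force: 0.0
```

Call:
{"fn": "play_rows", "kwargs": {"rows": [[[0,0,-0.02],0,0.82],[[0,0,-0.03],0,0.82],[[0,0,-0.03],0,0.82],[[0,0,-0.02],0,1],[[0.0016,-0.02,0],0,1],[[0.0032,-0.0402,0],0,1],[[0.0032,-0.0402,0],0,1],[[0.0032,-0.0402,0],0,1]]}}

```text
clock: 12.82
ee_pos: [549.4, 220.0, 127.8]
eef_rot: [0.0, -0.157, 0.988, -0.0]
wrist_force: [0.1, -0.1, -0.7]
width: 0.998
grasp_force: 0.0
```

Call:
{"fn": "play_rows", "kwargs": {"rows": [[[0.0032,-0.0402,0],0,1],[[0.0032,-0.0402,0],0,1],[[0.0032,-0.0402,0],0,1],[[0.0032,-0.0402,0],0,1],[[0.0032,-0.0402,0],0,1],[[0.0032,-0.0402,0],0,1],[[0.0032,-0.0402,0],0,1],[[0.0032,-0.0402,0],0,1]]}}

```text
clock: 13.48
ee_pos: [624.7, -94.4, 127.9]
eef_rot: [0.0, -0.157, 0.988, -0.0]
wrist_force: [0.8, 0.4, 0.1]
width: 1.002
grasp_force: 0.0
```

Call:
{"fn": "play_rows", "kwargs": {"rows": [[[0.0032,-0.0402,0.02],0,1],[[0.0016,-0.02,0.02],0,1],[[0,0,0],0,1],[[0,0,0],0,1]]}}

```text
clock: 13.82
ee_pos: [637.3, -148.9, 88.0]
eef_rot: [-0.001, -0.156, 0.988, 0.001]
wrist_force: [1.1, 0.9, 0.7]
width: 1.0
grasp_force: 0.0
```

Run:
```python
from h import *
snap('wrist','w5');z=np.load('pics/w5.npz')['im']
p=find('w5',np.array([638.5,-151]),(0,120,80),(8,255,255));
p=find('w5',np.array([638.5,-151]),(172,120,80),(180,255,255));
go(638.5,-151,3.5)
snap('top','t2');t=cv2.imread('pics/t2.png')[180:270,140:250];cv2.imwrite('pics/t2c.png',cv2.resize(t,None,fx=5,fy=5,interpolation=2))
```

```text
Traceback (most recent call last):
  File "h.py", line 35, in find
    print('off',round(best[0],1),np.round(best[1][0]+best[1][1],1),best[2].round(1),'depth pt',dep(f,*best[1][0]));return best[2]
                      ~~~~^^^
TypeError: 'NoneType' object is not subscriptable
```

Run:
```python
from h import *
p=find('w5',np.array([638.5,-151]),(172,120,60),(180,255,255));
go(p[0],p[1],3.5)
snap('top','t2');t=cv2.imread('pics/t2.png')[180:270,140:250];cv2.imwrite('pics/t2c.png',cv2.resize(t,None,fx=5,fy=5,interpolation=2))
```

```text
off 1.8 [318.6 241.2  83.1  84.8] [ 638.3 -149.3   11. ] depth pt [ 636.98099495 -149.65063794   15.8611374 ]
t 13.8667 at [ 637.8 -148.    89.3] ang 107.99 w 1.001 F 0.0 
 tool d [-0.  -1.4 85.8] rows 3.0 each [-1.00e-02 -4.70e-01  2.86e+01] turn None
```

View pics/t2c.png

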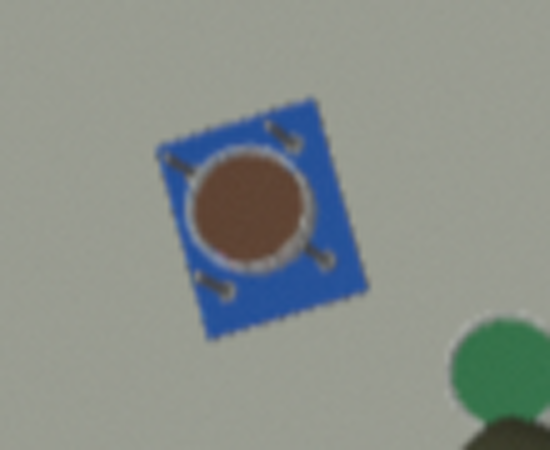

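Brown is stacked on pink at (247,209), and the carrier hasn't moved. Now I'll grasp red.

Call:
{"fn": "play_rows", "kwargs": {"rows": [[[0,-0.001,0.025],0,1],[[0,0,0.028],0,1],[[0,0,0.02],0,1],[[0,0,0.01],0,1],[[0,0,0.002],0,1],[[0,0,0],0,1],[[0,0,0],0,0],[[0,0,0],0,0]]}}

```text
clock: 14.58
ee_pos: [639.1, -149.2, 6.0]
eef_rot: [0.001, -0.157, 0.988, -0.001]
wrist_force: [-0.3, -0.1, 0.4]
width: 0.896
grasp_force: 0.0
```

Call:
{"fn": "play_rows", "kwargs": {"rows": [[[0,0,0],0,0],[[0,0,0],0,0],[[0,0,0],0,0],[[0,0,0],0,0],[[0,0,0],0,0],[[0,0,0],0,0]]}}

```text
clock: 15.08
ee_pos: [638.3, -149.2, 4.5]
eef_rot: [0.0, -0.157, 0.988, -0.0]
wrist_force: [-0.9, -0.3, 3.7]
width: 0.632
grasp_force: 30.0
```

Call:
{"fn": "play_rows", "kwargs": {"rows": [[[0,0,-0.016],0,0],[[0,0,-0.03],0,0],[[0,0,-0.04],0,0],[[0,0,-0.04],0,0],[[-0.0016,0.02,0],0,0],[[-0.0032,0.0401,0],0,0],[[-0.0032,0.0401,0],0,0],[[-0.0032,0.0401,0],0,0]]}}

```text
clock: 15.75
ee_pos: [604.7, -11.1, 130.1]
eef_rot: [-0.0, -0.156, 0.988, 0.0]
wrist_force: [1.0, -0.6, 0.2]
width: 0.629
grasp_force: 30.0
```

Call:
{"fn": "play_rows", "kwargs": {"rows": [[[-0.0032,0.0401,0],0,0],[[-0.0032,0.0401,0],0,0],[[-0.0032,0.0401,0],0,0],[[-0.0032,0.0401,0],0,0],[[-0.0032,0.0401,0],0,0],[[-0.0032,0.0401,0],0,0],[[-0.0032,0.0401,0],0,0],[[-0.0032,0.0401,0],0,0]]}}

```text
clock: 16.42
ee_pos: [529.8, 302.5, 130.2]
eef_rot: [-0.0, -0.156, 0.988, -0.0]
wrist_force: [1.7, 0.5, -0.7]
width: 0.632
grasp_force: 30.0
```

Call:
{"fn": "play_rows", "kwargs": {"rows": [[[-0.0032,0.0401,0],0,0],[[-0.0016,0.02,0],0,0],[[0,0,0],0,0],[[0,0,0],0,0]]}}

```text
clock: 16.75
ee_pos: [516.1, 360.0, 129.7]
eef_rot: [-0.0, -0.157, 0.988, -0.0]
wrist_force: [-0.8, -0.6, -0.3]
width: 0.632
grasp_force: 30.0
```

Run:
```python
from h import *
go(516.3,359,42.5,108)
```

```text
t 16.75 at [516.1 360.  129.7] ang 108.12 w 0.632 F 29.999855160713196 
 tool d [ 0.1 -1.  87.2] rows 3.0 each [ 2.000e-02 -3.300e-01  2.908e+01] turn 0.12
```

Call:
{"fn": "play_rows", "kwargs": {"rows": [[[0,-0.001,0.025],0,0],[[0,0,0.025],0,0],[[0,0,0.02],0,0],[[0,0,0.01],0,0],[[0,0,0.0055],0,0],[[0,0,0.0015],0,0],[[0,0,0],0,0],[[0,0,0],0,0]]}}

```text
clock: 17.42
ee_pos: [517.6, 358.5, 44.5]
eef_rot: [0.001, -0.156, 0.988, 0.0]
wrist_force: [0.1, 0.3, 0.3]
width: 0.631
grasp_force: 30.0
```

Call:
{"fn": "play_rows", "kwargs": {"rows": [[[0,0,0],0,0.82],[[0,0,0],0,0.82],[[0,0,0],0,0.82],[[0,0,0],0,0.82],[[0,0,0],0,0.82]]}}

```text
clock: 17.83
ee_pos: [517.0, 358.4, 43.4]
eef_rot: [0.0, -0.157, 0.988, 0.0]
wrist_force: [0.4, 0.3, 0.1]
width: 0.821
grasp_force: 0.0
```

Call:
{"fn": "play_rows", "kwargs": {"rows": [[[0,0,-0.02],0,0.82],[[0,0,-0.03],0,0.82],[[0,0,-0.03],0,0.82],[[0.014,-0.0125,0],0,1],[[0.028,-0.0249,0],0,1],[[0.028,-0.0249,0],0,1],[[0.028,-0.0249,0],0,1],[[0.014,-0.0125,0],0,1]]}}

```text
clock: 18.5
ee_pos: [439.3, 226.5, 123.1]
eef_rot: [-0.0, -0.156, 0.988, -0.0]
wrist_force: [-0.2, 0.6, 0.5]
width: 1.001
grasp_force: 0.0
```

Call:
{"fn": "play_rows", "kwargs": {"rows": [[[0,0,0],6.4,1],[[0,0,0],6.4,1],[[0,0,0],6.4,1],[[0,0,0.01],6.4,1],[[0,0,0.01],6.4,1],[[0,0,0.01],6.4,1],[[0,0,0.005],6.6,1],[[0,0,0],0,1]]}}

```text
clock: 19.17
ee_pos: [440.8, 228.8, 87.3]
eef_rot: [-0.001, 0.236, 0.972, -0.0]
wrist_force: [-0.8, 0.0, 0.3]
width: 1.002
grasp_force: 0.0
```

Run:
```python
from h import *
snap('wrist','w6')
p=find('w6',np.array([440.7,228.5]),(60,80,30),(90,255,200));
go(p[0],p[1],3.5,63)
snap('side','s2');t=cv2.imread('pics/s2.png')[90:170,210:330];cv2.imwrite('pics/s2c.png',cv2.resize(t,None,fx=5,fy=5,interpolation=2))
```

```text
off 2.8 [323.5 238.   85.1  86.5] [439.7 231.2  11. ] depth pt [438.61584684 231.68765304  15.51236653]
t 19.2167 at [441.1 228.9  88. ] ang 63.11 w 0.999 F 0.0 
 tool d [ 2.2  1.5 84.5] rows 3.0 each [ 0.73  0.49 28.16] turn 0.11
```

View pics/s2c.png

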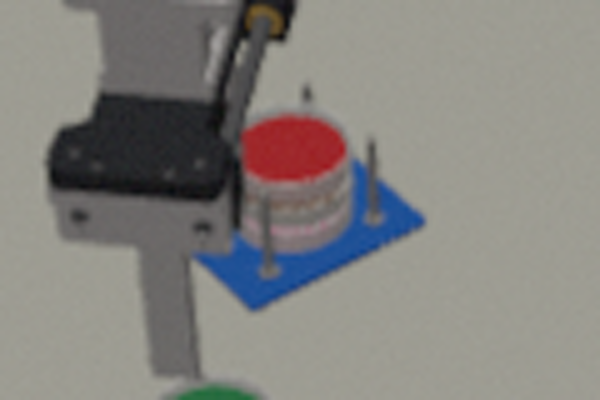

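The blue stack stands straight: the red lid at (293,148) in the crop has even layers beneath it. Now green.

Call:
{"fn": "play_rows", "kwargs": {"rows": [[[0.0015,0.001,0.025],0,0.88],[[0,0,0.028],0,0.88],[[0,0,0.02],0,0.88],[[0,0,0.01],0,0.88],[[0,0,0.0015],0,0.88],[[0,0,0],0,0.88],[[0,0,0],0,0],[[0,0,0],0,0]]}}

```text
clock: 19.93
ee_pos: [441.1, 230.8, 5.0]
eef_rot: [0.001, 0.233, 0.972, 0.001]
wrist_force: [-0.1, 0.0, 0.4]
width: 0.776
grasp_force: 0.0
```

Call:
{"fn": "play_rows", "kwargs": {"rows": [[[0,0,0],0,0],[[0,0,0],0,0],[[0,0,0],0,0],[[0,0,0],0,0],[[0,0,0],0,0],[[0,0,0],0,0]]}}

```text
clock: 20.43
ee_pos: [440.7, 230.7, 4.4]
eef_rot: [0.0, 0.233, 0.972, 0.0]
wrist_force: [-1.3, -0.2, 6.4]
width: 0.631
grasp_force: 30.0
```

Call:
{"fn": "play_rows", "kwargs": {"rows": [[[0,0,-0.016],0,0],[[0,0,-0.03],0,0],[[0,0,-0.04],0,0],[[0,0,-0.04],0,0],[[-0.011,-0.0143,0],0,0],[[-0.0219,-0.0286,0],0,0],[[-0.0219,-0.0286,0],0,0],[[-0.0219,-0.0286,0],0,0]]}}

```text
clock: 21.1
ee_pos: [463.2, 105.3, 130.0]
eef_rot: [0.0, 0.233, 0.973, 0.0]
wrist_force: [0.1, 0.1, 0.2]
width: 0.629
grasp_force: 30.0
```

Call:
{"fn": "play_rows", "kwargs": {"rows": [[[-0.0219,-0.0286,0],0,0],[[-0.0219,-0.0286,0],0,0],[[-0.0219,-0.0286,0],0,0],[[-0.011,-0.0143,0],0,0],[[0,0,0],0,0],[[0,0,0],0,0]]}}

```text
clock: 21.6
ee_pos: [486.1, -18.1, 129.7]
eef_rot: [-0.0, 0.234, 0.972, 0.0]
wrist_force: [-0.0, -0.1, 0.1]
width: 0.631
grasp_force: 30.0
```

Run:
```python
from h import *
snap('wrist','w7');go(486.5,-17.5,12.5,63)
```

```text
t 21.65 at [486.  -17.2 129.7] ang 62.98 w 0.631 F 29.999843537807465 
 tool d [ -0.6  -0.  117.2] rows 3.0 each [-1.900e-01 -1.000e-02  3.905e+01] turn -0.02
```

View pics/w7.png

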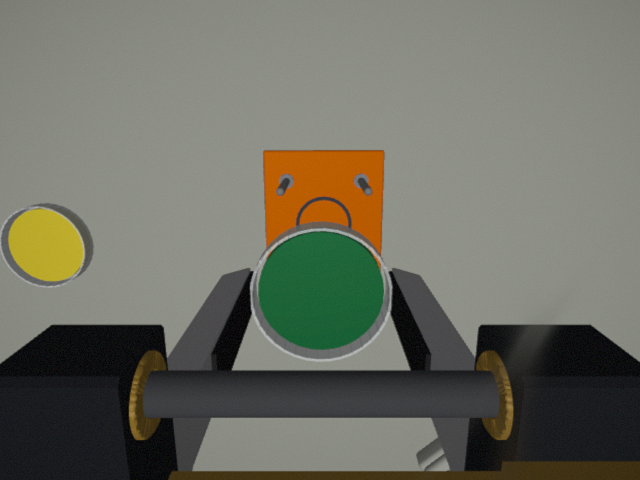

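The orange base is square to the tool: corners (264,151) and (384,151), post feet (287,181) and (362,181), slightly right of centre.

Run:
```python
from h import *
a=atz('w7',264,151,8)[:2];b=atz('w7',384,151,8)[:2];p=atz('w7',287,181,8)[:2];q=atz('w7',362,181,8)[:2]
C=[]
for u,v,off in((a,b,52),(p,q,31)):
    d=v-u;L=np.linalg.norm(d);d/=L;n=np.array([-d[1],d[0]]);n*=np.sign(n[0]);C.append((u+v)/2+n*off);print('width',L.round(1),'yaw',np.degrees(np.arctan2(n[1],n[0])).round(1),'centre',C[-1].round(1))
go(*np.mean(C,0),12.5,63)
```

```text
width 82.4 yaw -27.0 centre [487.  -15.5]
width 52.4 yaw -27.0 centre [486.8 -15. ]
t 21.65 at [486.  -17.2 129.7] ang 62.98 w 0.631 F 29.999843537807465 
 tool d [1.000e-01 2.200e+00 1.172e+02] rows 3.0 each [ 0.04  0.73 39.05] turn -0.02
```

Call:
{"fn": "play_rows", "kwargs": {"rows": [[[0,0.002,0.025],0,0],[[0,0,0.03],0,0],[[0,0,0.03],0,0],[[0,0,0.02],0,0],[[0,0,0.009],0,0],[[0,0,0.003],0,0],[[0,0,0],0,0],[[0,0,0],0,0]]}}

```text
clock: 22.32
ee_pos: [487.6, -15.1, 13.6]
eef_rot: [0.001, 0.233, 0.973, 0.0]
wrist_force: [-0.2, 0.0, -0.3]
width: 0.637
grasp_force: 30.0
```

Call:
{"fn": "play_rows", "kwargs": {"rows": [[[0,0,0],0,0.82],[[0,0,0],0,0.82],[[0,0,0],0,0.82],[[0,0,0],0,0.82],[[0,0,0],0,0.82]]}}

```text
clock: 22.73
ee_pos: [487.2, -15.7, 12.9]
eef_rot: [0.0, 0.233, 0.972, 0.0]
wrist_force: [0.2, -0.5, -0.0]
width: 0.818
grasp_force: 0.0
```

Call:
{"fn": "play_rows", "kwargs": {"rows": [[[0,0,-0.02],0,0.82],[[0,0,-0.03],0,0.82],[[0,0,-0.035],0,0.82],[[0,0,-0.03],0,1],[[-0.0013,-0.0168,0],0,1],[[-0.0026,-0.0336,0],0,1],[[-0.0026,-0.0336,0],0,1],[[-0.0026,-0.0336,0],0,1]]}}

```text
clock: 23.4
ee_pos: [441.1, -125.6, 127.9]
eef_rot: [0.0, 0.233, 0.973, -0.0]
wrist_force: [0.5, 0.0, 0.3]
width: 0.998
grasp_force: 0.0
```

Call:
{"fn": "play_rows", "kwargs": {"rows": [[[-0.0026,-0.0336,0],0,1],[[-0.0026,-0.0336,0.02],0,1],[[-0.0013,-0.0168,0.02],0,1],[[0,0,0],0,1],[[0,0,0],0,1]]}}

```text
clock: 23.82
ee_pos: [409.0, -202.5, 87.4]
eef_rot: [-0.001, 0.234, 0.972, 0.0]
wrist_force: [0.8, 0.4, 0.4]
width: 1.001
grasp_force: 0.0
```

Run:
```python
from h import *
snap('wrist','w8')
p=find('w8',np.array([409.7,-202.5]),(22,80,60),(35,255,255));
go(p[0],p[1],3.5,63)
snap('top','t3');t=cv2.imread('pics/t3.png')[190:290,290:400];cv2.imwrite('pics/t3c.png',cv2.resize(t,None,fx=5,fy=5,interpolation=2))
```

```text
off 2.0 [322.8 239.3  85.7  87.4] [ 409.1 -200.6   11. ] depth pt [ 407.97380262 -200.07600347   15.49998998]
t 23.8667 at [ 409.8 -202.1   88.2] ang 62.98 w 1.001 F 0.0 
 tool d [ 1.3  1.  84.7] rows 3.0 each [ 0.45  0.34 28.23] turn -0.02
```

View pics/t3c.png

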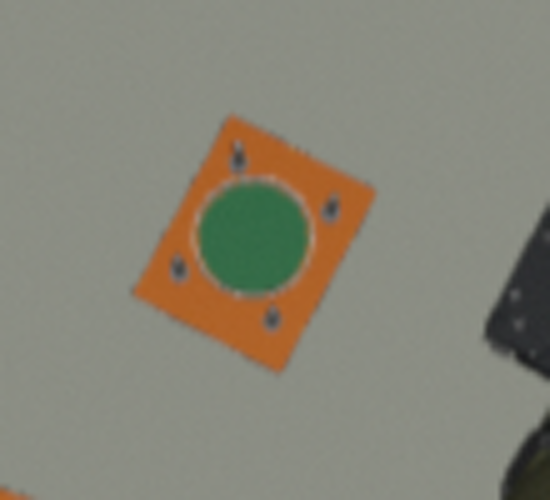

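Green lies centred between the four posts of the orange carrier, at (254,237) in the crop. Now yellow.

Call:
{"fn": "play_rows", "kwargs": {"rows": [[[0.001,0.001,0.025],0,1],[[0,0,0.028],0,1],[[0,0,0.02],0,1],[[0,0,0.01],0,1],[[0,0,0.0015],0,1],[[0,0,0],0,1],[[0,0,0],0,0],[[0,0,0],0,0]]}}

```text
clock: 24.58
ee_pos: [409.9, -201.3, 4.5]
eef_rot: [0.001, 0.233, 0.972, -0.0]
wrist_force: [-0.6, 0.3, -0.4]
width: 0.895
grasp_force: 0.0
```

Call:
{"fn": "play_rows", "kwargs": {"rows": [[[0,0,0],0,0],[[0,0,0],0,0],[[0,0,0],0,0],[[0,0,0],0,0],[[0,0,0],0,0],[[0,0,0],0,0]]}}

```text
clock: 25.08
ee_pos: [409.2, -201.2, 3.5]
eef_rot: [0.0, 0.233, 0.972, -0.0]
wrist_force: [-0.0, 1.4, 5.6]
width: 0.63
grasp_force: 30.0
```

Call:
{"fn": "play_rows", "kwargs": {"rows": [[[0,0,-0.016],0,0],[[0,0,-0.03],0,0],[[0,0,-0.04],0,0],[[0,0,-0.04],0,0],[[0.0013,0.0168,0],0,0],[[0.0025,0.0335,0],0,0],[[0.0025,0.0335,0],0,0],[[0.0025,0.0335,0],0,0]]}}

```text
clock: 25.75
ee_pos: [454.7, -91.4, 129.3]
eef_rot: [0.0, 0.234, 0.972, -0.0]
wrist_force: [-0.3, -0.5, -0.5]
width: 0.63
grasp_force: 30.0
```

Call:
{"fn": "play_rows", "kwargs": {"rows": [[[0.0025,0.0335,0],0,0],[[0.0025,0.0335,0],0,0],[[0.0013,0.0168,0],0,0],[[0,0,0],0,0],[[0,0,0],0,0],[[0,0,0],0,0]]}}

```text
clock: 26.25
ee_pos: [486.6, -15.7, 129.0]
eef_rot: [-0.0, 0.233, 0.972, -0.0]
wrist_force: [-0.1, 0.8, -0.1]
width: 0.628
grasp_force: 30.0
```

Run:
```python
from h import *
go(487,-15.3,27,63)
```

```text
t 26.25 at [486.6 -15.7 129. ] ang 63.0 w 0.628 F 29.999878406524658 
 tool d [ -0.3   0.6 102. ] rows 3.0 each [-0.09  0.19 34.  ] turn -0.0
```

Call:
{"fn": "play_rows", "kwargs": {"rows": [[[0,0.0005,0.025],0,0],[[0,0,0.03],0,0],[[0,0,0.025],0,0],[[0,0,0.015],0,0],[[0,0,0.0055],0,0],[[0,0,0.0015],0,0],[[0,0,0],0,0],[[0,0,0],0,0]]}}

```text
clock: 26.92
ee_pos: [487.7, -15.0, 28.2]
eef_rot: [0.001, 0.234, 0.972, 0.0]
wrist_force: [-0.9, 0.4, 0.2]
width: 0.627
grasp_force: 30.0
```

Call:
{"fn": "play_rows", "kwargs": {"rows": [[[0,0,0],0,0.82],[[0,0,0],0,0.82],[[0,0,0],0,0.82],[[0,0,0],0,0.82],[[0,0,0],0,0.82]]}}

```text
clock: 27.33
ee_pos: [487.2, -14.6, 27.4]
eef_rot: [0.0, 0.233, 0.972, 0.0]
wrist_force: [0.6, -0.1, -0.1]
width: 0.819
grasp_force: 0.0
```

Call:
{"fn": "play_rows", "kwargs": {"rows": [[[0,0,-0.02],0,0.82],[[0,0,-0.03],0,0.82],[[0,0,-0.035],0,0.82],[[0,0,-0.035],0,1],[[0.01,-0.03,0],0,1],[[0.01,-0.035,0],0,1],[[0.01,-0.035,0],0,1],[[0.01,-0.035,0],0,1]]}}

```text
clock: 28.0
ee_pos: [389.0, -117.4, 147.3]
eef_rot: [0.0, 0.233, 0.973, -0.0]
wrist_force: [0.8, -0.5, -0.0]
width: 1.0
grasp_force: 0.0
```

Call:
{"fn": "play_rows", "kwargs": {"rows": [[[0.01,-0.035,0],0,1],[[0.01,-0.035,0],0,1],[[0,-0.02,0],0,1],[[0,0,0],0,1],[[0,0,0],0,1],[[0,0,0],0,1]]}}

```text
clock: 28.5
ee_pos: [331.8, -187.5, 147.2]
eef_rot: [0.0, 0.233, 0.972, 0.0]
wrist_force: [-0.5, 0.0, 0.2]
width: 1.0
grasp_force: 0.0
```

Run:
```python
from h import *
snap('top','t4');snap('side','s4')
t=cv2.imread('pics/t4.png')[170:280,150:390];s=cv2.imread('pics/s4.png')[90:290,220:360]
cv2.imwrite('pics/fin.png',np.hstack([cv2.resize(t,(540,248)),cv2.resize(s,(250,357))[:248] if 0 else cv2.resize(s,(174,248))]))
for n,p,z,lo,hi in(('red',(516.3,359.3),51,(172,100,60),(180,255,255)),('yellow',(487,-15.3),36,(22,80,60),(35,255,255))):
    e=[]
    for f in('t4','s4'):
        print(n,f,end=' ');q=find(f,np.array(p),lo,hi,z) if 1 else 0
```

```text
red t4 Traceback (most recent call last):
  File "<stdin>", line 8, in <module>
  File "h.py", line 35, in find
    print('off',round(best[0],1),np.round(best[1][0]+best[1][1],1),best[2].round(1),'depth pt',dep(f,*best[1][0]));return best[2]
                      ~~~~^^^
TypeError: 'NoneType' object is not subscriptable
```

View pics/s4.png

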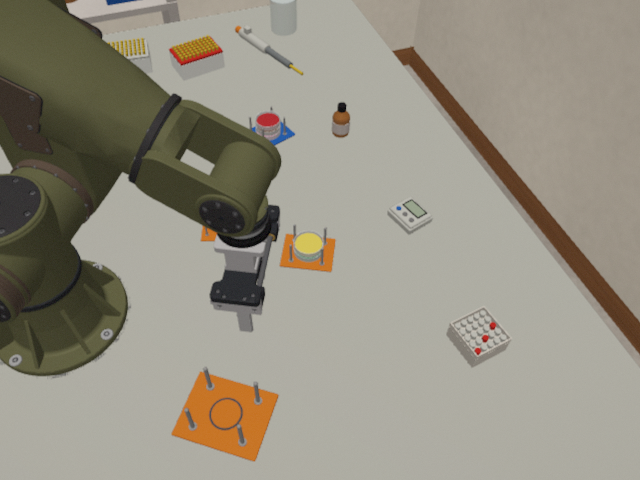

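Both stacks stand between their posts (red at (268,121), yellow at (308,246)), and the bystanders haven't moved. I'll check the heights from depth and two views.

Run:
```python
from h import *
def b(f,s,box=16):
    im=cv2.cvtColor(np.load(f'pics/{f}.npz')['im'],cv2.COLOR_RGB2HSV).astype(int);u,v=s;w=im[v-box:v+box,u-box:u+box]
    h0=im[v,u,0];m=(np.abs((w[...,0]-h0+90)%180-90)<7)&(w[...,1]>110);y,x=np.nonzero(m);return (x.mean()+u-box,y.mean()+v-box)
for n,t,s,z in(('red',(190,220),(268,121),50),('yellow',(341,236),(308,245),35)):
    p,q=b('t4',t),b('s4',s);print(n,np.round(p+q,1),'tri',two('t4',p,'s4',q),'depth',dep('t4',*p).round(1),dep('s4',*q).round(1))
```

```text
red [187.4 219.7 267.5 119.3] tri (array([517.90170595, 356.85030793,  49.89417133]), np.float64(0.026661550147791722)) depth [517.4 356.   52.6] [517.7 355.9  50.7]
yellow [340.2 236.1 308.2 242.8] tri (array([487.99017196, -16.05372144,  33.91403192]), np.float64(0.4668598852405271)) depth [487.7 -16.1  37.3] [487.3 -17.4  35.7]
```

```bash
python3 -c "
from plant import arm; print(arm.sign_off())"
```

```text
the job is handed in; nothing more can be done
None
```

Both sets are stacked and handed in: pink, brown and red in the blue carrier, and green and yellow in the middle-sized orange one. By camera the top plates sit within about 3 mm of centre at the right height, and the timer, bottle and tube box were not disturbed; no verdict came back at hand-in.

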